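# Seat a filter plate on the vacuum manifold and pump it down

### The arm

A 6-joint arm with a two-finger parallel gripper is mounted at the origin on a cart in front of the work surface, level with it; the furniture and walls round the work are solid. World frame = base frame: x ahead of the robot, y to its left, z up, the work surface at z = 0. Lengths are in m, angles in rad, forces in N, time in s.
With the tool pointing down it reaches from about 0.25 to 0.725 m from the base axis. Payload 4 kg.
Tool frame: the origin (TCP) lies on the centre line of the jaws, within the pads' length; the fingertips stand 11 mm ahead of it and the grasp point (between the pads) lies 8 mm behind it; z points along the fingers, x is the direction in which the jaws open and shut, and the axes are right-handed (so a half turn about z gives the same grasp; the last joint's range is limited). The gripper opens to 85 mm and grips with 20 to 120 N. Pads are 22 mm wide; open, the fingers measure 114 mm over their backs; the gripper's body (76 mm by 85 mm) begins 54 mm behind the grasp point. The pads swing forward as they close: fully open they stand 13 mm farther back than shut.
Start: joints at [1.337, 0.241, 0.005, 1.335, 0, 1.571], TCP at [0.116, 0.486, 0.242] pointing down, gripper open.
Joint ranges: [-2.72, 2.72], [-1.05, 1.87], [-1.09, 1.28], [-1.99, 2.15], [-1.42, 1.44], [-3.14, 3.14]. Speed limits (rad/s): [2.79, 2.79, 3.14, 3.14, 3.14, 3.14].

### API

Orientations are given as a unit quaternion [x, y, z, w].
In Python, from workcell import bot, viewer, order gives the robot as it stands. The module is installed in compiled form; this text tells all that it offers.
- The arm moves only by the tool send_rows, never from a script. Its argument "increments" is a list that holds one entry, the list of rows, each a list of 4 numbers: the shift along the tool's x, y, z in m, then the turn about the tool's z in degrees. A call has exactly 8 rows; each row shifts and turns the pose as measured when the row begins, along the tool's axes as they then stand; what a row does not reach is not made up. A row lasts 1/10 s, in which the tool goes at most 50 mm and 8.59 degrees, less where a joint would pass 70% of its speed; a pose out of reach is approached as far as the arm can. A call is refused whole if a number of a shift passes 0.05 or a number of a turn 8.59, either way. A call with a gripper value outside its range is refused whole. "hand" is the closure, from -1 (fully open) to 1 (shut), so that 0 is half open, set as the call begins (left out, the last holds). The fingers move at their own pace and stop on an object; the grip force is fixed at half the most. Time passes only in rows, so rows that do not move let the fingers close, or fill a call up. It gives the time, the measured TCP pose, the force and the opening at its end, in the units of the state.
- bot.get_obs(): the state, without advancing time (a new reading comes with each control period).
- viewer.camera(name): name is "scene" or "top" or "wrist"; returns a dict with "image" (480x640x3 uint8, red, green, blue), "range_z" (480x640 float32, m along the optical axis (not along the pixel's ray), 0 where there is no reading), "camera_matrix" (3x3 intrinsics, pixels), "eye" and "rotation" of the camera in the world. Camera axes: x right, y down, z forward; pixel columns grow to the right and rows downward; lengths in m; the calibration is good to about 2 mm. A picture is of the moment at which its call begins.
- order.job_done(): hands the job in, once; it reports no verdict.
The state is a dict: "clock": time; "joint_pos": joint angles; "joint_vel": joint speeds; "tau": joint torques, N m; "eef_pos": TCP position; "tool_rot": TCP orientation; "ft_force": force on the tool from outside, world axes, zero at the start; "ft_torque": the same for the moment, N m; "grip_width": finger opening in m.
Only numpy, scipy, OpenCV 4.12 (cv2) and the standard library are available. Lean on these libraries where they do the work, as an engineer would, in place of code of your own. Each camera call takes 0.05 s, during which the arm holds its last target.

### The job

On the white vacuum manifold, push the white well plate back along the bed with your fingertips until its long rear edge lies flush against the dark stop rail. Only then pump the black palm plunger from above, pressing it right down and letting it come right up each time, until the red indicator pin stands fully out with its green band showing; leave the plunger up and the plate flush. Use the fingertips only: do not lift the plate, do not touch the red pin, and leave the other things where they are.

Things in the scene. Friction and masses are not known exactly. Their poses are not given: they have to be found in the camera images.
- manifold: white bench vacuum manifold, fixed, 220 (x) x 316 (y) mm, flat top 32 mm above the worktop; origin centre of its underside, x from its front edge (x = -110 mm) to its back, y to its left, z up. Left part: the grey bed, centred at y = +70 mm, level with the top, between side rails 12 mm high (inner faces at y = -10 and +150 mm). Right part: pump at x = +30, y = -100 mm, indicator in front of it
- stop_face (a point): middle of the foot of the dark stop rail's front face, at x = +90, y = +70 mm in the manifold's frame, on the bed; the rail runs 174 mm along the manifold's y and is 25 mm high
- plate: loose white 24-well plate with dark wells, 86 (x) x 128 (y) x 22 (z) mm, about 0.12 kg, flat-sided, lying on the bed 35 to 62 mm short of the stop rail; origin centre of its underside, x toward its rear long side, z up. Flush at the rail its origin is at x = +47 mm in the manifold's frame. It slides freely and squares itself against the rail when pushed at the middle of its front long side
- plate_front (a point): middle of the plate's front long side, at half its height (11 mm above the bed), 43 mm in front of its origin
- plunger_top (a point): centre of the top of the black palm plunger, a flat round head 94 mm across and 16 mm thick, 142 mm above the worktop when up; this point moves straight down and up with it
- plunger (a joint): travel of the plunger in m: 0 up (rest), 0.028 fully down. A spring returns it within about 0.5 s when let go; it pushes back with about 6 N at the top and 14 N at the bottom, a few N more when pressed fast
- indicator (a joint): how far the red pin has risen in m; 0 to 0.018 at the start. It rises only while the plunger comes back up, 6 to 13 mm for each full stroke (less or nothing for a short one), stays there between strokes, and is fully out at about 0.048 after three to six full strokes; more strokes do no harm. The green band at its foot shows above the tube from 0.0425 up
- pin_tip (a point): top of the red indicator pin; 74 mm above the worktop when in, about 122 mm when fully out. Not to be touched
- pin: the red indicator pin, 12 mm across, standing in an aluminium tube 24 mm across whose top is 72 mm above the worktop, at x = -65, y = -100 mm in the manifold's frame; origin on its axis, 2 mm below its top
- beaker: tall open glass beaker, 69 x 69 x 108 mm, loose; origin centre of its underside; bystander, leave alone
- tape_roll: roll of pale paper tape lying flat, 72 mm across, 24 mm high, loose; origin centre of its underside; bystander, leave alone
- sample_vial: small white-capped glass vial, 24 mm across, 58 mm high, loose; origin centre of its underside; bystander, leave alone
- felt_marker: black and white felt marker lying on the worktop at the right front, 130 x 14 x 16 mm, loose; origin centre of its underside, x along it; bystander, leave alone
- flask: conical glass flask with a ball stopper, 68 mm across, 137 mm high, loose; origin centre of its underside; bystander, leave alone
- pipette: micropipette lying on its side, 226 x 42 x 32 mm, loose; origin centre of its underside; bystander, leave alone
Things that resemble listed ones, but are neither listed nor needed, are in the scene too. Several things have the shape of the plate; the one meant has the colours described above.

How it is judged:
By the outcome, as a careful person would: the job done as asked, in the order asked, and still so for the second after the job is handed in, with the robot touching nothing.
It also fails if it takes over 51 s, if anything falls off the work surface, if the arm or the gripper's body presses on something with over 40 N, if the wrist force passes 120 N, or if a joint passes its speed limit or range.

## Working session

There is one attempt and no reset: what is moved stays moved. The work goes in short steps, Python scripts to look and compute and a tool call to move; the robot and the scene stay as the last step left them, time stands still between calls to the robot, and variables do not carry over. Pictures are saved under pics/ and viewed, and the job is handed in when it is done.

Besides the shell and the picture viewer there is one more tool, called by a JSON object that holds its "fn" and its "kwargs". send_rows: Moves the arm, as the interface text tells. Its arguments: {"type":"object","properties":{"increments":{"type":"array","items":{"type":"array","items":{"type":"array","items":{"type":"number"}}}},"hand":{"type":"number"}},"required":["increments"]}

```bash
mkdir -p pics
cat > h.py <<'E'
import numpy as np, cv2, pickle
from workcell import bot, viewer, order
def snap(name,fn):
    c=viewer.camera(name); pickle.dump(c,open(f'{fn}.pkl','wb'))
    cv2.imwrite(f'pics/{fn}.png',cv2.cvtColor(c['image'],cv2.COLOR_RGB2BGR)); return c
def load(fn): return pickle.load(open(f'{fn}.pkl','rb'))
def plane(c,u,v,z):
    K=c['camera_matrix'];d=c['rotation']@np.array([(u-K[0,2])/K[0,0],(v-K[1,2])/K[1,1],1.]);e=np.array(c['eye'])
    return e+d*(z-e[2])/d[2]
def pts(c):
    K=c['camera_matrix'];Z=c['range_z'];v,u=np.mgrid[:480,:640]
    p=np.stack([(u-K[0,2])/K[0,0]*Z,(v-K[1,2])/K[1,1]*Z,Z],-1)@np.array(c['rotation']).T+np.array(c['eye'])
    p[Z==0]=np.nan; return p
E
python3 - <<'E'
from h import *
for n in ['scene','top']:
    c=snap(n,n+'0'); print(n,c['eye'],c['rotation'],c['camera_matrix'])
o=bot.get_obs();print(o)
E
```

```text
scene [-0.18891751 -0.76128482  1.09992167] [ 0.85316598 -0.33669787  0.13945805 -0.37322085] [[543.79280167   0.         310.42695499]
 [  0.         543.79280167 227.19926689]
 [  0.           0.           1.        ]]
top [0.2251149  0.02895525 1.7034136 ] [-0.70386804  0.70470056 -0.0665403   0.05949192] [[478.61947317   0.         328.49792479]
 [  0.         478.61947317 239.66967855]
 [  0.           0.           1.        ]]
{'clock': 0.1, 'joint_pos': array([ 1.33703840e+00,  2.41329515e-01,  3.83862901e-03,  1.33523930e+00,
       -1.87690884e-05,  1.57082207e+00]), 'joint_vel': array([-0.00071036, -0.0022253 ,  0.00355801, -0.00042769, -0.00116674,
       -0.00079174]), 'tau': array([-4.02192500e-04, -3.73138118e+01,  2.53009486e+01,  1.08646919e-02,
        6.96330221e-05,  1.84766868e-06]), 'eef_pos': array([0.11569069, 0.4858454 , 0.24149829]), 'tool_rot': array([ 7.84747966e-01,  6.19814242e-01, -7.52963053e-04,  6.06700061e-04]), 'ft_force': array([1.13478817, 0.15765502, 1.00857121]), 'ft_torque': array([-0.00522248,  0.08101015, -0.00244269]), 'grip_width': 0.08541225967048605}
```

Rotation is a quaternion; I'll convert it.

```bash
cat > fix.py <<'E'
s=open('h.py').read()
s=s.replace("def snap","from scipy.spatial.transform import Rotation as R\ndef snap").replace("c=viewer.camera(name);","c=viewer.camera(name); c['rotation']=R.from_quat(c['rotation']).as_matrix();")
open('h.py','w').write(s)
E
python3 fix.py
python3 - <<'E'
from h import *
for n in ['scene0','top0']:
    c=load(n); c['rotation']=R.from_quat(c['rotation']).as_matrix(); pickle.dump(c,open(n+'.pkl','wb'))
E
```

```text
(no output)
```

View pics/scene0.png

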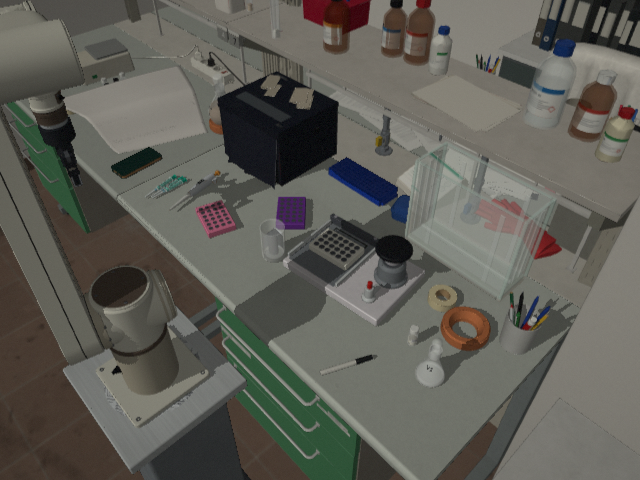

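View pics/top0.png

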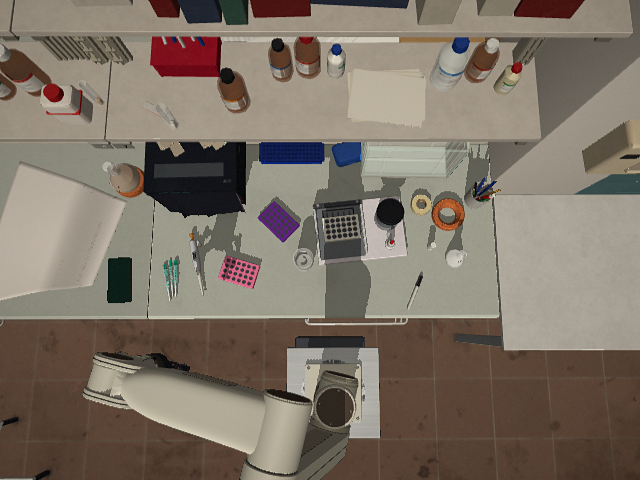

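Run:
```python
from h import *
a=load('scene0');b=load('top0')
A=cv2.resize(a['image'][200:330,250:440],None,fx=4,fy=4,interpolation=cv2.INTER_CUBIC)
B=cv2.resize(b['image'][190:270,280:420],None,fx=5.5,fy=5.5,interpolation=cv2.INTER_CUBIC)
cv2.imwrite('pics/cA.png',A[...,::-1]);cv2.imwrite('pics/cB.png',B[...,::-1])
p=pts(b)
for (u,v) in [(389,210),(342,225),(391,243),(320,205),(318,262),(405,256),(402,198)]: print(u,v,p[v,u].round(4))
```

```text
389 210 [ 0.6082 -0.1904  0.1408]
342 225 [ 0.5746 -0.0354  0.0564]
391 243 [ 0.5046 -0.2017  0.0895]
320 205 [0.6462 0.042  0.0598]
318 262 [0.4507 0.0494 0.0023]
405 256 [ 0.4724 -0.2635  0.0013]
402 198 [ 0.6894 -0.26   -0.0047]
```

View pics/cA.png

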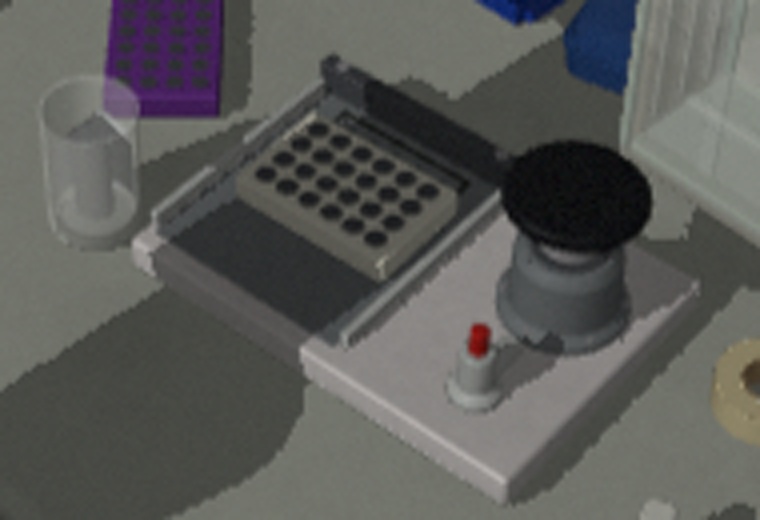

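View pics/cB.png

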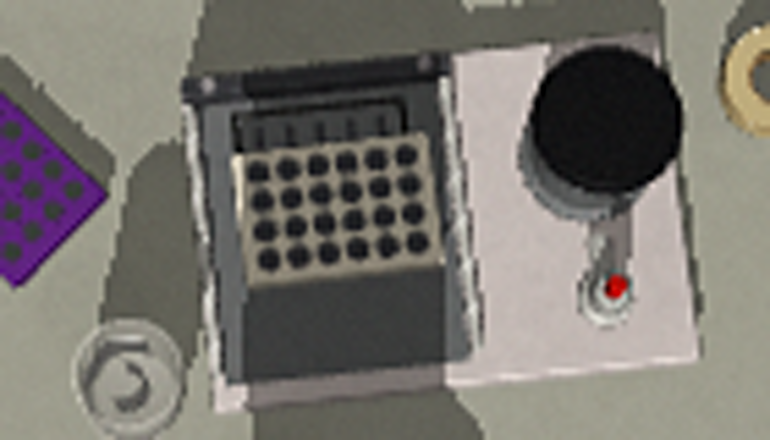

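Run:
```python
from h import *
b=load('top0');a=load('scene0')
f=lambda x,y:(280+x/5.5-.5+.5/5.5,190+y/5.5-.5+.5/5.5)
P={}
for n,(x,y),z in [('FR',(698,358),.032),('FL',(216,411),.032),('BR',(660,36),.032),('pFL',(248,287),.05),('pFR',(441,268),.05),('pBL',(234,154),.054),('pBR',(428,133),.054),('plunger',(606,118),.142),('pin',(616,287),.085),('beak',(130,375),.1)]:
    P[n]=plane(b,*f(x,y),z)[:2]; print(n,P[n].round(4))
e=P['FR']-P['FL'];print('L',np.linalg.norm(e),'yaw front',np.degrees(np.arctan2(e[0],-e[1])))
e=P['BR']-P['FR'];print('W',np.linalg.norm(e),'yaw right',np.degrees(np.arctan2(e[1],e[0])))
# depth-based masks
for nm,c in (('top',b),('scene',a)):
    p=pts(c);X=p[...,0];Y=p[...,1];Z=p[...,2]
    roi=(X>.4)&(X<.75)&(Y>-.35)&(Y<.13)
    for lab,lo,hi in (('head',.132,.150),('platetop',.050,.058),('top',.027,.037)):
        m=(roi&(Z>lo)&(Z<hi)).astype(np.uint8)
        n,l,s,_=cv2.connectedComponentsWithStats(m)
        for k in range(1,n):
            if s[k,4]>100:
                q=np.float32(np.c_[X[l==k],Y[l==k]]);print(nm,lab,s[k,4],cv2.minAreaRect(q),np.median(Z[l==k]))
```

```text
FR [ 0.4726 -0.2637]
FL [0.4386 0.046 ]
BR [ 0.6864 -0.2453]
pFL [0.5159 0.0255]
pFR [ 0.5282 -0.0978]
pBL [0.6019 0.0344]
pBR [ 0.6157 -0.0904]
plunger [ 0.6043 -0.1928]
pin [ 0.5097 -0.2045]
beak [0.4522 0.0981]
L 0.3115134162353932 yaw front 6.273543932212675
W 0.21454945577262052 yaw right 4.912036438014448
top head 578 ((0.6053861975669861, -0.19422586262226105), (0.09123662114143372, 0.09197817742824554), 68.32881164550781) 0.14214923384734846
top platetop 584 ((0.5667744874954224, -0.03153488039970398), (0.0865558534860611, 0.12719112634658813), 6.6768646240234375) 0.0541824759902606
top top 2437 ((0.5646337270736694, -0.0984143614768982), (0.22106394171714783, 0.3153805732727051), 5.905179500579834) 0.03218584108919598
scene head 823 ((0.5987075567245483, -0.19464582204818726), (0.09271036088466644, 0.09172184765338898), 32.53505325317383) 0.14029197025357476
scene platetop 214 ((0.6475498080253601, -0.014576204121112823), (0.021088143810629845, 0.16540294885635376), 7.032601833343506) 0.05495413814189298
scene platetop 963 ((0.560818076133728, -0.03264866769313812), (0.08973810821771622, 0.12969240546226501), 6.097339153289795) 0.053195881614487295
scene top 4079 ((0.5589166879653931, -0.09830404818058014), (0.22290313243865967, 0.31732866168022156), 5.87216329574585) 0.031209326680387228
```

Candidates shaped like the plate in the top view are purple (278,220), pink (240,271), blue (292,152), dark green (119,280) and white with dark wells on the manifold bed (342,225). Only the last fits the colours, and the enlarged crops confirm it. The manifold centre is about (0.562, -0.098) with a yaw of 5.9°. The plate sits 38 mm short of the rail. I'll turn the tool square to the manifold, shut the fingers and travel over.

{"fn": "send_rows", "kwargs": {"increments": [[[0, 0, 0, -8.5], [0, 0, 0, -8.5], [0, 0, 0, -2.3], [-0.043, 0.025, 0, 0], [-0.043, 0.025, 0, 0], [-0.043, 0.025, 0, 0], [-0.043, 0.025, 0, 0], [-0.043, 0.025, 0, 0]]], "hand": 1}}

```text
clock: 0.9
eef_pos: [0.264, 0.286, 0.2373]
tool_rot: [0.66, 0.751, -0.004, 0.002]
ft_force: [1.4, 0.4, 0.9]
grip_width: 0.0002
```

{"fn": "send_rows", "kwargs": {"increments": [[[-0.043, 0.025, 0, 0], [-0.043, 0.025, 0, 0], [-0.043, 0.025, 0, 0], [-0.043, 0.025, 0, 0], [-0.043, 0.025, 0, 0], [-0.043, 0.025, 0, 0], [-0.043, 0.025, 0, 0], [0, 0, 0, 0]]]}}

```text
clock: 1.7
eef_pos: [0.4767, 0.0014, 0.2369]
tool_rot: [0.662, 0.749, -0.004, 0.002]
ft_force: [-0.6, -0.0, -0.1]
grip_width: -0.0002
```

```bash
cat >> h.py <<'E'
C=np.array([.562,-.098]);YAW=np.radians(5.9)
def st(tgt=None):
    o=bot.get_obs();r=R.from_quat(o['tool_rot']);m=r.as_matrix()
    p=o['eef_pos'];w=p[:2]-C;c,s=np.cos(YAW),np.sin(YAW)
    print('t',o['clock'],'p',p.round(4),'manif',np.round([c*w[0]+s*w[1],-s*w[0]+c*w[1]],4),'xyaw',np.degrees(np.arctan2(m[1,0],m[0,0])).round(2),'zax',m[:,2].round(3),'F',o['ft_force'].round(1),'w',o['grip_width'])
    if tgt is not None:
        d=np.array(tgt)-p;print('tool delta',(m.T@d).round(4))
E
python3 -c "
from h import *
st([.4955,-.0385,.05])"
```

```text
t 1.7 p [0.4767 0.0014 0.2369] manif [-0.0746  0.1077] xyaw 97.04 zax [-0.003 -0.009 -1.   ] F [-0.6 -0.  -0.1] w -0.0001694500182225468
tool delta [-0.0403  0.0146  0.1871]
```

{"fn": "send_rows", "kwargs": {"increments": [[[-0.02, 0.003, 0.02, 0.6], [-0.02, 0.003, 0.02, 0.5], [-0.002, 0.003, 0.025, 0], [0, 0, 0.03, 0], [0, 0, 0.03, 0], [0, 0, 0.03, 0], [0, 0, 0, 0], [0, 0, 0, 0]]]}}

```text
clock: 2.5
eef_pos: [0.4876, -0.0402, 0.0759]
tool_rot: [0.671, 0.742, -0.005, -0.001]
ft_force: [1.2, 0.3, 0.1]
grip_width: -0.0003
```

```bash
python3 -c "
from h import *
snap('wrist','w1');c=snap('scene','s1')
cv2.imwrite('pics/s1c.png',cv2.resize(c['image'][200:330,250:440],None,fx=4,fy=4)[...,::-1])
st([.494,-.0385,.05])"
```

```text
t 2.6 p [ 0.4881 -0.0403  0.0767] manif [-0.0676  0.065 ] xyaw 95.77 zax [-0.007 -0.006 -1.   ] F [ 0.1 -0.4 -0. ] w 0.0003243204652636355
tool delta [0.0014 0.0062 0.0266]
```

View pics/w1.png

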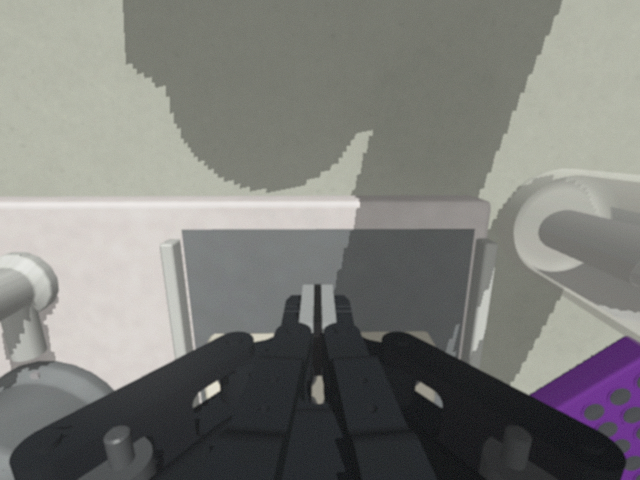

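View pics/s1c.png

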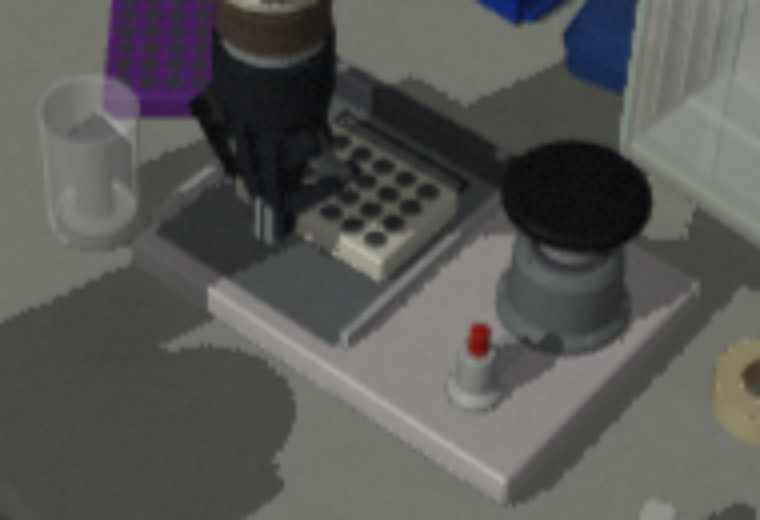

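The wrist and scene views both show the closed tips above the bed in front of the plate's middle (tips at crop pixel 267,240; plate front at about 340,250). I'll go down next.

{"fn": "send_rows", "kwargs": {"increments": [[[0, 0, 0.012, 0], [0, 0, 0.012, 0], [0, 0, 0.005, 0], [0, 0.005, 0, 0], [0, 0.006, 0, 0], [0, 0.006, 0, 0], [0, 0.006, 0, 0], [0, 0.006, 0, 0]]]}}

```text
clock: 3.4
eef_pos: [0.5223, -0.0374, 0.0495]
tool_rot: [0.671, 0.742, -0.002, 0.003]
ft_force: [-0.0, 0.9, 0.2]
grip_width: -0.0001
```

```bash
python3 -c "
from h import *
st([.53,-.0385,.05])"
```

```text
t 3.4 p [ 0.5223 -0.0374  0.0495] manif [-0.0333  0.0643] xyaw 95.77 zax [ 0.001 -0.007 -1.   ] F [-0.   0.9  0.2] w -6.968693942734493e-05
tool delta [-0.0018  0.0076 -0.0005]
```

{"fn": "send_rows", "kwargs": {"increments": [[[0, 0.005, 0, 0], [0, 0.005, 0, 0], [0, 0.005, 0, 0], [0, 0.004, 0, 0], [0, 0.004, 0, 0], [0, 0, 0, 0], [0, 0, 0, 0], [0, 0, 0, 0]]]}}

```text
clock: 4.2
eef_pos: [0.548, -0.0349, 0.0496]
tool_rot: [0.671, 0.742, -0.002, 0.003]
ft_force: [-0.1, 0.8, 0.2]
grip_width: -0.0
```

```bash
python3 -c "
from h import *
st();c=snap('scene','s2');d=snap('top','t2')
cv2.imwrite('pics/s2c.png',np.hstack([cv2.resize(c['image'][215:295,280:390],(440,320)),cv2.resize(d['image'][190:270,310:400],(360,320))])[...,::-1])"
```

```text
t 4.2 p [ 0.548  -0.0349  0.0496] manif [-0.0075  0.0642] xyaw 95.78 zax [ 0.001 -0.007 -1.   ] F [-0.1  0.8  0.2] w -4.563262652493268e-05
```

View pics/s2c.png

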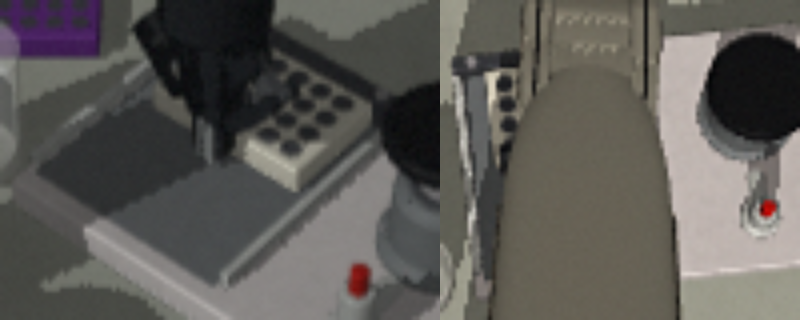

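The plate has moved close to the rail but shows no contact force yet. I'll push on slowly.

{"fn": "send_rows", "kwargs": {"increments": [[[0, 0.003, 0, 0], [0, 0.003, 0, 0], [0, 0.003, 0, 0], [0, 0.003, 0, 0], [0, 0.003, 0, 0], [0, 0.003, 0, 0], [0, 0.002, 0, 0], [0, 0.002, 0, 0]]]}}

```text
clock: 5.1
eef_pos: [0.5478, -0.0346, 0.0476]
tool_rot: [0.671, 0.741, -0.018, -0.012]
ft_force: [-5.9, -1.9, 5.1]
grip_width: -0.0001
```

```bash
python3 -c "
from h import *
st();c=snap('scene','s3')
cv2.imwrite('pics/s3c.png',cv2.resize(c['image'][205:295,280:390],None,fx=6,fy=6,interpolation=2)[...,::-1])"
```

```text
t 5.1 p [ 0.5478 -0.0346  0.0476] manif [-0.0076  0.0645] xyaw 95.65 zax [-0.042 -0.011 -0.999] F [-5.9 -1.9  5.1] w -0.00010278653466923037
```

View pics/s3c.png

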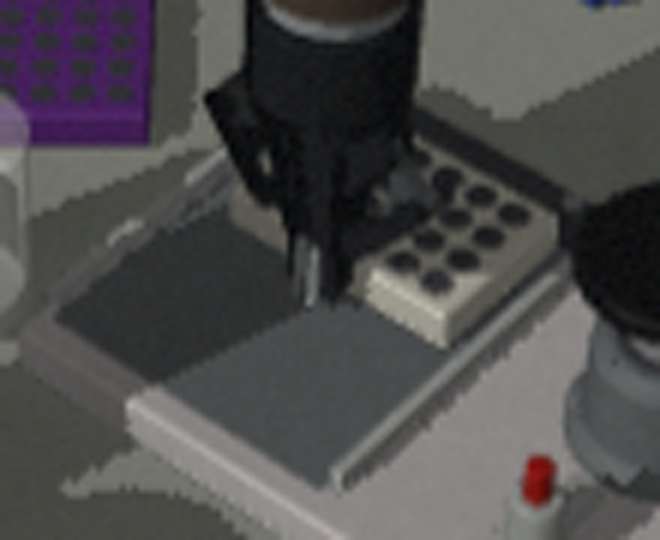

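{"fn": "send_rows", "kwargs": {"increments": [[[0, 0.006, 0, 0], [0, 0.006, 0, 0], [0, 0.006, 0, 0], [0, 0, 0, 0], [0, -0.006, 0, 0], [0, -0.012, 0, 0], [0, -0.02, -0.005, 0], [0, -0.02, -0.02, 0]]]}}

```text
clock: 5.95
eef_pos: [0.492, -0.0393, 0.0735]
tool_rot: [0.671, 0.74, -0.031, -0.024]
ft_force: [-0.7, -0.0, 0.7]
grip_width: -0.0003
```

{"fn": "send_rows", "kwargs": {"increments": [[[0, -0.015, -0.045, 0], [0, -0.01, -0.045, 0], [0, 0, -0.045, 0], [0, 0, -0.045, 0], [0, 0, 0, 0], [0, -0.04, 0, 0], [0, -0.04, 0, 0], [0, 0, 0, 0]]]}}

```text
clock: 6.75
eef_pos: [0.4006, -0.0469, 0.2683]
tool_rot: [0.671, 0.741, -0.026, -0.019]
ft_force: [0.8, 0.0, 0.2]
grip_width: -0.0002
```

Run:
```python
from h import *
st([.603,-.1945,.175])
c=snap('scene','s4');b=snap('top','t4')
A=cv2.resize(c['image'][205:295,280:390],(440,360),interpolation=2);B=cv2.resize(b['image'][190:270,312:402],(360,360),interpolation=2)
cv2.imwrite('pics/s4c.png',np.hstack([A,B])[...,::-1])
for nm,c in (('top',b),('scene',c)):
    p=pts(c);X=p[...,0];Y=p[...,1];Z=p[...,2]
    roi=(X>.4)&(X<.75)&(Y>-.35)&(Y<.13)
    for lab,lo,hi in (('platetop',.050,.0555),('top',.027,.037)):
        m=(roi&(Z>lo)&(Z<hi)).astype(np.uint8)
        n,l,s,_=cv2.connectedComponentsWithStats(m)
        for k in range(1,n):
            if s[k,4]>100:
                q=np.float32(np.c_[X[l==k],Y[l==k]]);print(nm,lab,s[k,4],cv2.minAreaRect(q),np.median(Z[l==k]))
```

```text
t 6.75 p [ 0.4006 -0.0469  0.2683] manif [-0.1553  0.0674] xyaw 95.66 zax [-0.064 -0.013 -0.998] F [0.8 0.  0.2] w -0.0001717413791292596
tool delta [-0.1662  0.1926  0.0822]
top platetop 198 ((0.6098472476005554, -0.009975042194128036), (0.09882429242134094, 0.09048713743686676), 7.85018253326416) 0.05329701098172723
top top 216 ((0.6518250703811646, -0.15541213750839233), (0.05922822654247284, 0.09604576975107193), 6.209517002105713) 0.031710159638298485
top top 498 ((0.5427112579345703, 0.020978419110178947), (0.202046737074852, 0.06664572656154633), 3.567181348800659) 0.03216840578970859
top top 579 ((0.5316516160964966, -0.20637036859989166), (0.13388484716415405, 0.10661125183105469), 4.752810001373291) 0.032180806588096855
scene platetop 903 ((0.606097936630249, -0.019798852503299713), (0.10404545813798904, 0.15801593661308289), 6.56197452545166) 0.05295465526542453
scene top 4288 ((0.5587883591651917, -0.09848546981811523), (0.22475403547286987, 0.31763121485710144), 5.987756252288818) 0.031217634833464847
```

View pics/s4c.png

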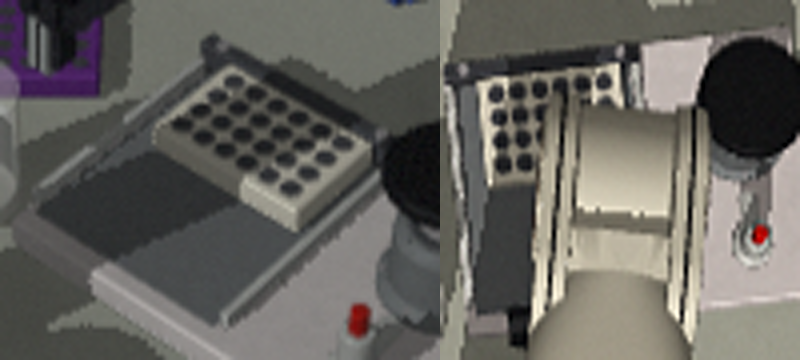

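Run:
```python
from h import *
for f in('s4','scene0'):
    c=load(f);p=pts(c);w=p[...,:2]-np.array([.5588,-.0984]);cc,s=np.cos(YAW),np.sin(YAW)
    mx=cc*w[...,0]+s*w[...,1];my=-s*w[...,0]+cc*w[...,1];Z=p[...,2]
    for lo in range(5,135,15):
        k=(my>lo/1e3)&(my<(lo+15)/1e3)&(Z>.0505)&(Z<.057)&(mx<.08)
        print(f,lo,k.sum(),np.round(np.percentile(mx[k],[1,3,50]),4) if k.sum()>10 else '')
```

```text
s4 5 94 [0.0053 0.0064 0.0425]
s4 20 88 [0.004  0.0047 0.0394]
s4 35 95 [0.0036 0.0048 0.0415]
s4 50 91 [0.005  0.0076 0.041 ]
s4 65 85 [0.0055 0.0062 0.0375]
s4 80 103 [-0.5436 -0.5395  0.041 ]
s4 95 145 [-0.5847 -0.5826  0.0096]
s4 110 100 [-0.5981 -0.5967  0.0308]
s4 125 32 [-0.6049 -0.6048  0.0155]
scene0 5 120 [-0.0331 -0.032   0.0091]
scene0 20 113 [-0.0311 -0.0294  0.008 ]
scene0 35 108 [-0.0319 -0.0293  0.0059]
scene0 50 108 [-0.0317 -0.0312  0.0119]
scene0 65 105 [-0.0318 -0.0299  0.0081]
scene0 80 111 [-0.5563 -0.5516  0.0027]
scene0 95 163 [-0.5853 -0.582  -0.0138]
scene0 110 112 [-0.5969 -0.5958 -0.0021]
scene0 125 33 [-0.6052 -0.6042 -0.0065]
```

The plate's front edge is now at manifold x of about +4 mm along its whole visible length, where +4 means flush. It was at -32 before. The plate is flush and square, so I'll move to the plunger.

{"fn": "send_rows", "kwargs": {"increments": [[[-0.028, 0.033, 0, 0], [-0.028, 0.033, 0, 0], [-0.028, 0.033, 0, 0], [-0.028, 0.033, 0, 0], [-0.028, 0.033, 0.005, 0], [-0.026, 0.028, 0.01, 0], [0, 0, 0.02, 0], [0, 0, 0, 0]]]}}

```text
clock: 7.65
eef_pos: [0.6288, -0.1992, 0.2124]
tool_rot: [0.669, 0.742, -0.022, -0.015]
ft_force: [0.2, 0.0, -0.1]
grip_width: -0.0004
```

```bash
python3 -c "
from h import *
st([.603,-.1945,.158])"
```

```text
t 7.65 p [ 0.6288 -0.1992  0.2124] manif [ 0.056  -0.1075] xyaw 95.93 zax [-0.052 -0.012 -0.999] F [ 0.2  0.  -0.1] w -0.00043862579906285164
tool delta [ 0.0077 -0.0222  0.0556]
```

{"fn": "send_rows", "kwargs": {"increments": [[[0.004, -0.011, 0.015, 0], [0.004, -0.011, 0.015, 0], [0, 0, 0.015, 0], [0, 0, 0.003, 0], [0, 0, 0, 0], [0, 0, 0, 0], [0, 0, 0, 0], [0, 0, 0, 0]]]}}

```text
clock: 8.45
eef_pos: [0.6084, -0.193, 0.1675]
tool_rot: [0.668, 0.743, -0.02, -0.011]
ft_force: [-0.3, -1.0, -0.2]
grip_width: 0.0
```

```bash
python3 -c "
from h import *
st([.603,-.1945,.158]);c=snap('scene','s5')
cv2.imwrite('pics/s5c.png',cv2.resize(c['image'][180:330,280:450],None,fx=4,fy=4)[...,::-1])"
```

```text
t 8.45 p [ 0.6084 -0.193   0.1675] manif [ 0.0364 -0.0992] xyaw 96.1 zax [-0.043 -0.015 -0.999] F [-0.3 -1.  -0.2] w 4.5562037934172895e-05
tool delta [-0.0009 -0.0051  0.0097]
```

View pics/s5c.png

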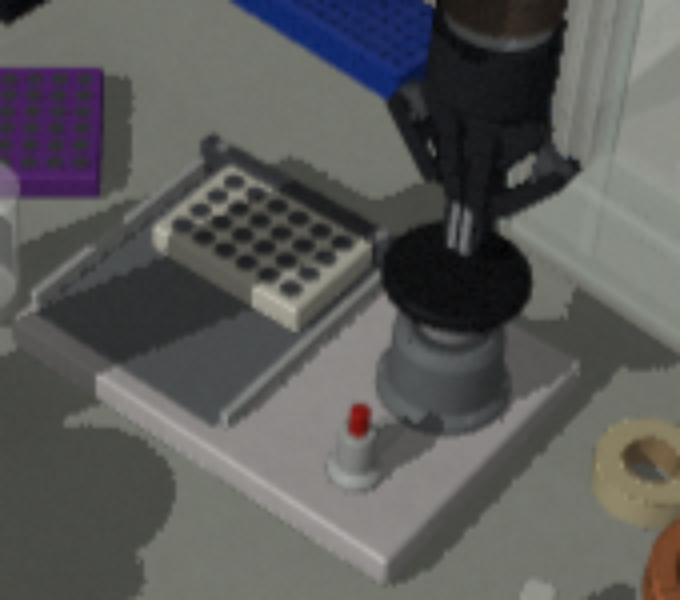

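The tips are over the head, about 5 mm behind its centre. I'll shift forward and press down.

{"fn": "send_rows", "kwargs": {"increments": [[[0, -0.005, 0.006, 0], [0, 0, 0.008, 0], [0, 0, 0.008, 0], [0, 0, 0.008, 0], [0, 0, 0.008, 0], [0, 0, 0.008, 0], [0, 0, 0.006, 0], [0, 0, 0.006, 0]]]}}

```text
clock: 9.3
eef_pos: [0.6041, -0.1943, 0.1248]
tool_rot: [0.668, 0.744, -0.014, -0.003]
ft_force: [-14.4, 4.4, 41.9]
grip_width: 0.0
```

```bash
python3 -c "
from h import *
st([.603,-.1945,.158]);c=snap('scene','s6')
p=pts(c);k=(c['image'].max(-1)<45)&(abs(p[...,0]-.6)<.06)&(abs(p[...,1]+.1945)<.06)&(p[...,2]<.16)&(p[...,2]>.09)
print(k.sum(),np.percentile(p[k][:,2],[20,50,80]))"
```

```text
t 9.3 p [ 0.6041 -0.1943  0.1248] manif [ 0.032  -0.1001] xyaw 96.12 zax [-0.023 -0.018 -1.   ] F [-14.4   4.4  41.9] w 8.556902713632925e-06
tool delta [-0.0006 -0.002  -0.0331]
721 [0.11019847 0.11249619 0.11520355]
```

The plunger is fully down, with its head at z of about 0.113 and 42 N against the stop. Now let it right up.

{"fn": "send_rows", "kwargs": {"increments": [[[0, 0, -0.01, 0], [0, 0, -0.01, 0], [0, 0, -0.01, 0], [0, 0, -0.01, 0], [0, 0, 0, 0], [0, 0, 0, 0], [0, 0, 0, 0], [0, 0, 0, 0]]]}}

```text
clock: 10.15
eef_pos: [0.6036, -0.1936, 0.1671]
tool_rot: [0.669, 0.744, -0.014, -0.002]
ft_force: [0.3, 0.4, 0.5]
grip_width: -0.0001
```

```bash
cat > chk.py <<'E'
from h import *
import sys
st([.603,-.1945,.161]);c=snap('scene',sys.argv[1]);p=pts(c)
k=(c['image'].max(-1)<45)&(abs(p[...,0]-.6)<.06)&(abs(p[...,1]+.1945)<.06)&(p[...,2]<.16)&(p[...,2]>.09)
print('head z',k.sum(),np.percentile(p[k][:,2],[20,50,80]))
im=c['image'].astype(int);k=(im[...,0]>90)&(im[...,0]>2*im[...,1])&(im[...,0]>2*im[...,2])&(abs(p[...,0]-.507)<.03)&(abs(p[...,1]+.204)<.03)
print('red',k.sum(),p[k][:,2].min(),p[k][:,2].max())
g=(im[...,1]>1.3*im[...,0])&(im[...,1]>1.2*im[...,2])&(abs(p[...,0]-.507)<.03)&(abs(p[...,1]+.204)<.03)
print('green',g.sum())
cv2.imwrite(f'pics/{sys.argv[1]}c.png',cv2.resize(c['image'][180:330,280:450],None,fx=4,fy=4)[...,::-1])
E
python3 chk.py s7
```

```text
t 10.15 p [ 0.6036 -0.1936  0.1671] manif [ 0.0316 -0.0994] xyaw 96.09 zax [-0.023 -0.018 -1.   ] F [0.3 0.4 0.5] w -0.0001066854887347182
tool delta [-0.0007 -0.0006  0.0061]
head z 729 [0.13814822 0.14039335 0.14210392]
red 40 0.07135586882075828 0.10495120139519787
green 0
```

One full stroke is done and the pin has risen to z of about 0.105. I'll repeat the stroke.

{"fn": "send_rows", "kwargs": {"increments": [[[0, 0, 0.009, 0], [0, 0, 0.008, 0], [0, 0, 0.008, 0], [0, 0, 0.008, 0], [0, 0, 0.007, 0], [0, 0, 0.006, 0], [0, 0, 0.005, 0], [0, 0, 0.005, 0]]]}}

```text
clock: 11.0
eef_pos: [0.6037, -0.1939, 0.1249]
tool_rot: [0.668, 0.744, -0.011, 0.004]
ft_force: [-10.5, 3.0, 27.8]
grip_width: 0.0004
```

{"fn": "send_rows", "kwargs": {"increments": [[[0, 0, -0.01, 0], [0, 0, -0.01, 0], [0, 0, -0.01, 0], [0, 0, -0.01, 0], [0, 0, 0, 0], [0, 0, 0, 0], [0, 0, 0, 0], [0, 0, 0, 0]]]}}

```text
clock: 11.8
eef_pos: [0.6029, -0.1931, 0.1663]
tool_rot: [0.668, 0.744, -0.011, 0.004]
ft_force: [-0.5, 0.1, -0.7]
grip_width: 0.0002
```

```bash
python3 chk.py s8
```

```text
t 11.8 p [ 0.6029 -0.1931  0.1663] manif [ 0.0309 -0.0988] xyaw 96.13 zax [-0.009 -0.021 -1.   ] F [-0.5  0.1 -0.7] w 0.00023557811867684503
tool delta [-0.0013  0.      0.0053]
head z 724 [0.13804439 0.14031069 0.14208922]
red 50 0.07035237490426072 0.11788712678621027
green 0
```

{"fn": "send_rows", "kwargs": {"increments": [[[0, 0, 0.009, 0], [0, 0, 0.008, 0], [0, 0, 0.008, 0], [0, 0, 0.008, 0], [0, 0, 0.007, 0], [0, 0, 0.006, 0], [0, 0, 0.005, 0], [0, 0, 0.005, 0]]]}}

```text
clock: 12.65
eef_pos: [0.6032, -0.1935, 0.125]
tool_rot: [0.668, 0.744, -0.007, 0.009]
ft_force: [-9.7, 3.6, 25.7]
grip_width: -0.0
```

{"fn": "send_rows", "kwargs": {"increments": [[[0, 0, -0.01, 0], [0, 0, -0.01, 0], [0, 0, -0.01, 0], [0, 0, -0.01, 0], [0, 0, 0, 0], [0, 0, 0, 0], [0, 0, 0, 0], [0, 0, 0, 0]]]}}

```text
clock: 13.45
eef_pos: [0.602, -0.1925, 0.1667]
tool_rot: [0.668, 0.744, -0.008, 0.01]
ft_force: [0.6, -0.2, 0.6]
grip_width: -0.0002
```

{"fn": "send_rows", "kwargs": {"increments": [[[0, 0, 0.009, 0], [0, 0, 0.008, 0], [0, 0, 0.008, 0], [0, 0, 0.008, 0], [0, 0, 0.007, 0], [0, 0, 0.006, 0], [0, 0, 0.005, 0], [0, 0, 0.005, 0]]]}}

```text
clock: 14.25
eef_pos: [0.6024, -0.1929, 0.125]
tool_rot: [0.668, 0.744, -0.004, 0.014]
ft_force: [-10.2, 3.3, 25.7]
grip_width: -0.0
```

{"fn": "send_rows", "kwargs": {"increments": [[[0, 0, -0.01, 0], [0, 0, -0.01, 0], [0, 0, -0.01, 0], [0, 0, -0.01, 0], [0, 0, 0, 0], [0, 0, 0, 0], [0, 0, 0, 0], [0, 0, 0, 0]]]}}

```text
clock: 15.05
eef_pos: [0.6009, -0.192, 0.1667]
tool_rot: [0.668, 0.744, -0.005, 0.015]
ft_force: [-0.9, 0.7, -0.7]
grip_width: -0.0003
```

```bash
python3 chk.py s9
```

```text
t 15.05 p [ 0.6009 -0.192   0.1667] manif [ 0.029  -0.0975] xyaw 96.19 zax [ 0.016 -0.027 -1.   ] F [-0.9  0.7 -0.7] w -0.0002658502770970389
tool delta [-0.0026  0.0017  0.0058]
head z 725 [0.13825691 0.14037187 0.14232042]
red 50 0.0758374326257476 0.12515973017927562
green 6
```

View pics/s9c.png

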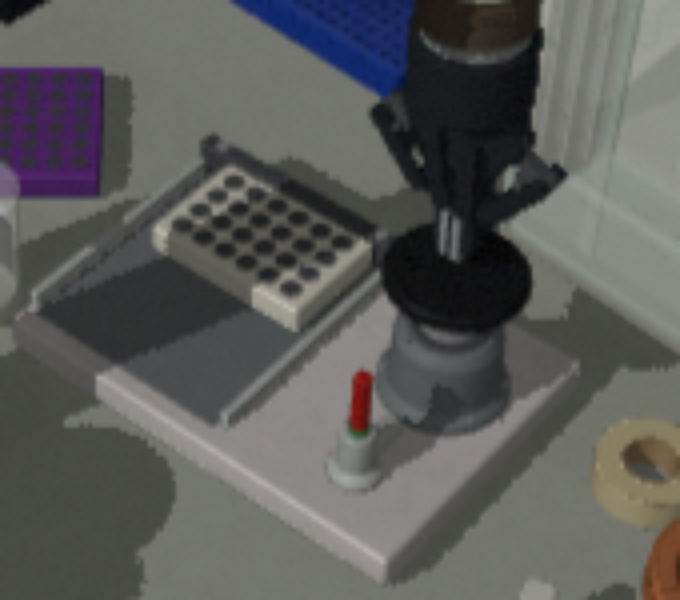

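The green band now shows at crop pixel (356,430). I'll do two more strokes, which are harmless, to make sure the pin is fully out, then retract upward.

{"fn": "send_rows", "kwargs": {"increments": [[[0, 0, 0.009, 0], [0, 0, 0.008, 0], [0, 0, 0.008, 0], [0, 0, 0.008, 0], [0, 0, 0.007, 0], [0, 0, 0.006, 0], [0, 0, 0.005, 0], [0, 0, 0.005, 0]]]}}

```text
clock: 15.9
eef_pos: [0.6015, -0.1924, 0.125]
tool_rot: [0.667, 0.744, -0.002, 0.02]
ft_force: [-10.2, 3.4, 27.0]
grip_width: 0.0
```

{"fn": "send_rows", "kwargs": {"increments": [[[0, 0, -0.01, 0], [0, 0, -0.01, 0], [0, 0, -0.01, 0], [0, 0, -0.01, 0], [0, 0, 0, 0], [0, 0, 0, 0], [0, 0, 0, 0], [0, 0, 0, 0]]]}}

```text
clock: 16.7
eef_pos: [0.5999, -0.1915, 0.1673]
tool_rot: [0.667, 0.744, -0.002, 0.021]
ft_force: [0.3, 0.8, 0.0]
grip_width: 0.0003
```

```bash
python3 chk.py s10
```

```text
t 16.7 p [ 0.5999 -0.1915  0.1673] manif [ 0.0281 -0.0969] xyaw 96.22 zax [ 0.029 -0.03  -0.999] F [0.3 0.8 0. ] w 0.0003147725676092673
tool delta [-0.0031  0.0026  0.0064]
head z 719 [0.13845646 0.14044496 0.14230476]
red 50 0.07772329872469719 0.12477984275913123
green 5
```

{"fn": "send_rows", "kwargs": {"increments": [[[0, 0, 0.009, 0], [0, 0, 0.008, 0], [0, 0, 0.008, 0], [0, 0, 0.008, 0], [0, 0, 0.007, 0], [0, 0, 0.006, 0], [0, 0, 0.005, 0], [0, 0, 0.005, 0]]]}}

```text
clock: 17.55
eef_pos: [0.6007, -0.192, 0.125]
tool_rot: [0.667, 0.745, 0.001, 0.025]
ft_force: [-11.7, 4.0, 26.9]
grip_width: 0.0003
```

{"fn": "send_rows", "kwargs": {"increments": [[[0, 0, -0.01, 0], [0, 0, -0.01, 0], [0, 0, -0.01, 0], [0, 0, -0.01, 0], [0, 0, -0.02, 0], [0, 0, -0.02, 0], [0, 0, -0.02, 0], [0, 0, 0, 0]]]}}

```text
clock: 18.35
eef_pos: [0.5958, -0.1887, 0.2288]
tool_rot: [0.667, 0.745, 0.001, 0.025]
ft_force: [-0.3, 0.3, 0.6]
grip_width: 0.0002
```

{"fn": "send_rows", "kwargs": {"increments": [[[0, 0, 0, 0], [0, 0, 0, 0], [0, 0, 0, 0], [0, 0, 0, 0], [0, 0, 0, 0], [0, 0, 0, 0], [0, 0, 0, 0], [0, 0, 0, 0]]]}}

```text
clock: 19.15
eef_pos: [0.5933, -0.1879, 0.2214]
tool_rot: [0.667, 0.745, -0.002, 0.02]
ft_force: [0.2, 0.1, -0.3]
grip_width: 0.0002
```

```bash
python3 chk.py s11
python3 - <<'E'
from h import *
c=load('s11');p=pts(c);w=p[...,:2]-np.array([.5588,-.0984]);cc,s=np.cos(YAW),np.sin(YAW)
mx=cc*w[...,0]+s*w[...,1];my=-s*w[...,0]+cc*w[...,1];Z=p[...,2]
for lo in range(5,125,20):
    k=(my>lo/1e3)&(my<(lo+20)/1e3)&(Z>.0505)&(Z<.057)&(abs(mx)<.08)
    print(lo,k.sum(),np.round(np.percentile(mx[k],[1,3]),4))
E
```

```text
t 19.15 p [ 0.5933 -0.1879  0.2214] manif [ 0.0219 -0.0927] xyaw 96.27 zax [ 0.027 -0.029 -0.999] F [ 0.2  0.1 -0.3] w 0.00020932828551296226
tool delta [-0.0057  0.0075  0.0608]
head z 822 [0.13846942 0.14046351 0.14212284]
red 50 0.07962422069683228 0.12337286774185441
green 6
5 121 [0.0065 0.0074]
25 112 [0.0065 0.0075]
45 126 [0.0025 0.0043]
65 118 [0.0035 0.0046]
85 106 [0.0028 0.006 ]
105 106 [0.0064 0.0078]
```

View pics/s11c.png

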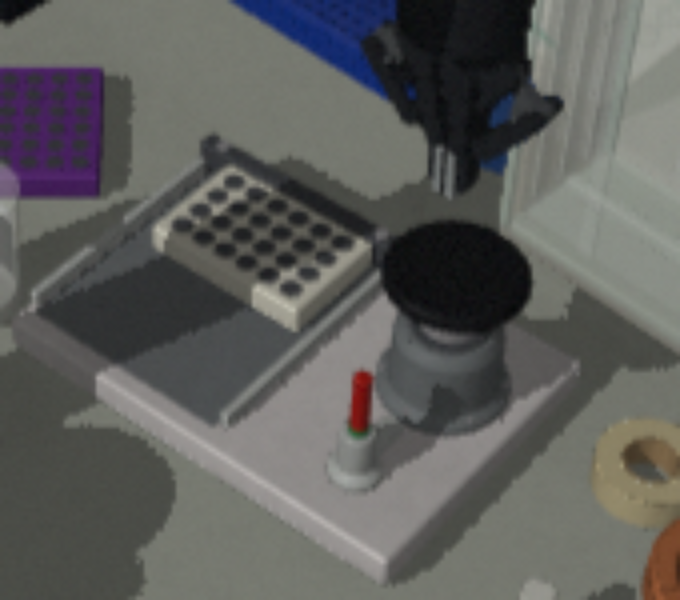

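View pics/s11.png

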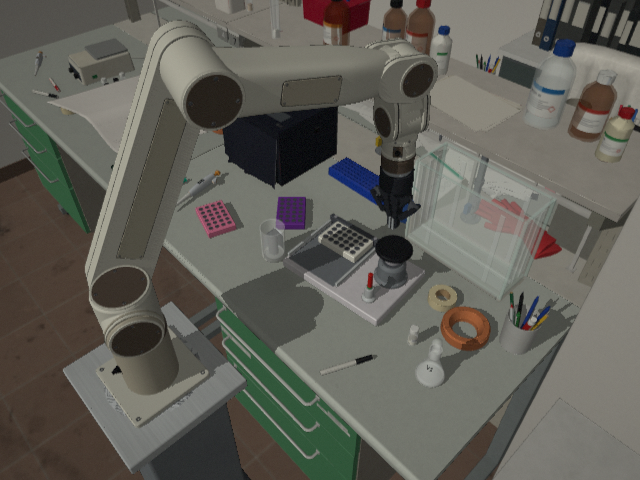

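The pin is fully out with its green band showing, the plunger is up, the plate is flush and the robot is clear of everything. Handing the job in.

```bash
python3 -c "
from h import *
print(order.job_done())"
```

```text
the job is handed in; nothing more can be done
None
```

I pushed the white plate back with the closed fingertips until it lay flush against the stop rail. I then gave the plunger six full strokes and handed the job in at about 19 s, with the arm clear above the plunger.

- **Plate:** its front edge measured about +3 to +8 mm in the manifold's frame at the end, where +4 mm means flush. That scatter is a few millimetres of depth noise. It was about 38 mm short at the start, and the scene view shows it square at the rail.
- **Plunger:** each stroke bottomed at a TCP height of 0.125 m. After release the head came back to about 0.140 m (0.142 m is the stated rest height).
- **Indicator:** the pin's tip stopped rising at about 0.123–0.125 m, and the green band was visible. The last two strokes raised it no further.
- **Forces:** the highest wrist force in the readings was about 45 N, on the first press. That was fingertip contact only.
- **Other things:** the beaker, tape roll, vial, marker and flask look unmoved in the final scene view. I judged this by eye and did not measure them.

No check failed. The tool tilted by up to about 4° during the plate push, which had no visible effect on the result.

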